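# Put the guide bars away by length and swing the case shut

### The job

Three square aluminium guide bars of different lengths lie in the sloping rack: lay each one flat in the pocket of its own length in the open case. Then push the lid from behind, over past upright, and let go of it so that it swings shut by its own weight; do not press or carry it down. Leave the tape roll, the pot and the pliers where they are.

Things in the scene. Friction and masses are not known exactly. Their poses are not given: they have to be found in the camera images.
- rack: Sheet-metal rack, 190 mm wide, fixed. Its deck slopes at 30 degrees, rising along the rack's +x (towards the robot's right, away from the case), with a lip at the low end next to the case; ribs 4 mm high mark three lanes, 60 mm apart, along the slope. Origin: middle of its underside; z up, y along the lip. Deck top 12 mm above the bench at the lip, 82 mm at the high end.
- case: Flat case, base 168 x 188 x 14 mm high, fixed to the bench; black top face with three pockets 8 mm deep (grey floor), lengths along the case's x, side by side 60 mm apart. Origin: middle of its underside; z up; the lid is hinged along the +y side.
- lid (a joint): Angle of the case's grey lid (a shell 168 x 188 mm, 28 mm deep, walls 4 mm, 0.3 kg, hollow side towards the pockets). 0 = shut flat on the base; 1.95 = open, leaning back over the +y side of the case against its stop, as at the start. It swings freely; below about 1.3 rad its own weight carries it shut, above about 1.4 it falls back open. Let go there, it shuts in about a second.
- hinge_line (a point): Middle of the lid's hinge line, on the +y top edge of the case base, 14 mm above the bench; its axes are those of the case (hinge along x). The lid turns about this line.
- lid_edge (a point): Middle of the lid's free edge on its outer (back) face, 190 mm from the hinge line. With the lid open this is about 100 mm beyond the hinge line along the case's +y and 178 mm above the bench; it rises to 204 mm as the lid is swung over. Axes turn with the lid: its z points out of the lid's back face, its y from the free edge to the hinge.
- bar_long: The long guide bar: square aluminium bar, 130 x 28 x 28 mm, about 0.28 kg, loose. Origin: middle of the bottom edge of its lower end; x along the bar (up the slope at the start), z out of its top face. It lies in any one of the rack's three lanes, lower end against the lip, 32 mm from its neighbour.
- mid_long (a point): Centre of the long bar (65 mm along x and 14 mm along z from its origin); axes as the bar's.
- pocket_long (a point): Centre of the floor of the pocket for the long bar, 140 x 36 mm, 8 mm deep; floor 6 mm above the bench; axes as the case's, length along x.
- bar_middle: The middle guide bar: square aluminium bar, 100 x 28 x 28 mm, about 0.21 kg, loose. Origin: middle of the bottom edge of its lower end; x along the bar (up the slope at the start), z out of its top face. It lies in any one of the rack's three lanes, lower end against the lip, 32 mm from its neighbour.
- mid_middle (a point): Centre of the middle bar (50 mm along x and 14 mm along z from its origin); axes as the bar's.
- pocket_middle (a point): Centre of the floor of the pocket for the middle bar, 110 x 36 mm, 8 mm deep; floor 6 mm above the bench; axes as the case's, length along x.
- bar_short: The short guide bar: square aluminium bar, 70 x 28 x 28 mm, about 0.15 kg, loose. Origin: middle of the bottom edge of its lower end; x along the bar (up the slope at the start), z out of its top face. It lies in any one of the rack's three lanes, lower end against the lip, 32 mm from its neighbour.
- mid_short (a point): Centre of the short bar (35 mm along x and 14 mm along z from its origin); axes as the bar's.
- pocket_short (a point): Centre of the floor of the pocket for the short bar, 80 x 36 mm, 8 mm deep; floor 6 mm above the bench; axes as the case's, length along x.
- tape_roll: Bystander: roll of beige masking tape lying flat, 100 mm across, 25 mm high; origin middle of underside.
- pot: Bystander: round white pot with black lid, 60 mm across, 36 mm high; origin middle of underside.
- pliers: Bystander: blue-handled long-nose pliers lying flat, 61 x 173 x 15 mm; origin middle of underside.
Mind the look-alikes: they are no part of the job. What is shaped like the bar_short but blue or brown is not meant.

How it is judged:
By the outcome, as a careful person would: the job done as asked, in the order asked, and still so for the second after the job is handed in, with the robot touching nothing.
It also fails if it takes over 72 s, if anything falls off the work surface, if the arm or the gripper's body presses on something with over 40 N, if the wrist force passes 120 N, or if a joint passes its speed limit or range.

### The arm

A 6-joint arm with a two-finger parallel gripper is mounted at the origin on a cart in front of the work surface, level with it; the furniture and walls round the work are solid. World frame = base frame: x ahead of the robot, y to its left, z up, the work surface at z = 0. Lengths are in mm, angles in degrees, forces in N, time in s.
With the tool pointing down it reaches from about 375 to 750 mm from the base axis. Payload 9 kg.
Tool frame: the origin (TCP) lies between the finger pads; the fingertips stand 22 mm ahead of it and the grasp point (between the pads) lies 3 mm ahead of it (robot.tip_reach is the distance from the TCP to the fingertips, in mm); z points along the fingers, y is the line along which they close (so a half turn about z gives the same grasp; the last joint's range is limited). The gripper opens to 85 mm and grips with 20 to 120 N. Pads are 22 mm wide; open, the fingers measure 114 mm over their backs; the gripper's body (76 mm by 85 mm) begins 54 mm behind the grasp point. The pads swing forward as they close: fully open they stand 13 mm farther back than shut.
Start: joints at [62.183, 5.964, 5.575, 89.605, 0, 77.527], TCP at [158.769, 578.642, 253.331] pointing down, gripper open.
Joint ranges: [-171.21, 171.21], [-48.23, 106.86], [-62.78, 66.21], [-105.2, 120.99], [-86.42, 89.51], [-180, 180]. Speed limits (degrees/s): [127.2, 127.2, 147.25, 180, 180, 180].

### API

Orientations are given as a 3x3 rotation matrix whose columns are the frame's x, y, z axes.
In Python, from cell import robot, optics, job_done gives the robot as it stands.
- The arm moves only by the tool jog_arm, never from a script. Its argument "deltas" is a list of rows, each a list of 3 entries, a list of its own where there are three numbers: the finger opening in cm, from 0 to 8.54, then the shift along the tool's x, y, z in cm, then the turn about the tool's z in rad. In form: [[grip, [dx, dy, dz], yaw], ...]. A call has 1 to 12 rows; each row shifts and turns the commanded pose from where the row before left it, along the tool's axes as they then stand; what a row does not reach is not made up. A row lasts 1/8 s, in which the tool goes at most 62.5 mm and 10.7 degrees, less where a joint would pass 70% of its speed; a pose out of reach is approached as far as the arm can. A call with a gripper value outside its range is refused whole. The fingers move at their own pace and stop on an object; "force" is the grip in N (left out, the last holds). Time passes only in rows, so rows that do not move let the fingers close. It gives the time, the measured TCP pose, the force, the opening and the grip force at its end, in the units of the state.
- robot.state(): the state, without advancing time (a new reading comes with each control period).
- optics.snapshot(name): name is "scene" or "side" or "wrist"; returns a dict with "img" (400x640x3 uint8, red, green, blue), "z_map" (400x640 float32, mm along the optical axis (not along the pixel's ray), 0 where there is no reading), "fx", "fy", "cx", "cy" (pixels), "dist_coeffs" ([k1, k2, p1, p2, k3] as OpenCV has them; the pictures are not rectified), "R" (3x3) and "t" (3): a world point X has camera coordinates R X + t. Camera axes: x right, y down, z forward; pixel columns grow to the right and rows downward; lengths in mm; the calibration is good to about 2 mm. A picture is of the moment at which its call begins.
- job_done(): hands the job in; it is judged then, once.
The state is a dict: "time": time; "joint_pos": joint angles; "joint_vel": joint speeds; "tau": joint torques, N m; "eef_pos": TCP position; "tcp_rot": TCP orientation; "ft_force": force on the tool from outside, world axes, zero at the start; "wrist_torque": the same for the moment, N m; "width": opening from 0.0 (shut) to 1.0 (fully open); "gripper_force": force on a finger pad.
Only numpy, scipy, OpenCV 4.12 (cv2) and the standard library are available. Lean on these libraries where they do the work, as an engineer would, in place of code of your own. Each camera call takes 0.05 s, during which the arm holds its last target. There are 200 camera calls.

## Working session

There is one attempt and no reset: what is moved stays moved. The work goes in short steps, Python scripts to look and compute and a tool call to move; the robot and the scene stay as the last step left them, time stands still between calls to the robot, and variables do not carry over. Pictures are saved under pics/ and viewed, at most 10 in all, crops included, and the job is handed in when it is done.

Besides the shell and the picture viewer there is one more tool, called as name([rows], argument=value, ...), one row to a line, values as JSON. jog_arm: Moves the arm, as the interface text tells. Its arguments: {"type":"object","properties":{"deltas":{"type":"array"},"force":{"type":"number"}},"required":["deltas"]}

```bash
mkdir -p pics; ls; python3 - <<'E'
from cell import robot, optics
import cv2, numpy as np, pickle
d={}
for n in ("scene","side","wrist"):
    s=optics.snapshot(n); d[n]=s
    print(n, s["fx"],s["cx"],s["cy"],s["dist_coeffs"], np.round(-np.array(s["R"]).T@s["t"]), (s["z_map"]>0).mean())
    print(np.round(s["R"],2).tolist())
pickle.dump(d,open("s0.pkl","wb"))
cv2.imwrite("pics/a.png",d["scene"]["img"][:,:,::-1])
cv2.imwrite("pics/b.png",np.vstack([d["side"]["img"][:300,:,::-1]]) if 0 else d["side"]["img"][:,:,::-1])
st=robot.state(); print(st["tcp_rot"],st["eef_pos"],st["time"])
E
```

```text
pics
scene 426.1343980782062 317.8267504349027 199.50404133254557 [-0.00160574  0.          0.          0.          0.        ] [  91. -560.  878.] 0.995953125
[[0.77, -0.64, 0.0], [-0.47, -0.57, -0.67], [0.42, 0.52, -0.74]]
side 471.6247363576235 324.09667546474185 203.07181670037266 [-0.05236667  0.          0.          0.          0.        ] [  553. -1253.   763.] 0.81931640625
[[1.0, -0.02, -0.0], [-0.01, -0.47, -0.88], [0.02, 0.88, -0.47]]
wrist 298.9475828658681 314.9904972860104 198.49200552031988 [-0.0167931  0.         0.         0.         0.       ] [ 83. 598. 374.] 0.9961171875
[[0.26, 0.96, -0.0], [0.92, -0.25, 0.31], [0.3, -0.08, -0.95]]
[[-9.64365491e-01  2.64573130e-01 -5.07589913e-04]
 [ 2.64573504e-01  9.64365080e-01 -9.23811899e-04]
 [ 2.45086181e-04 -1.02518716e-03 -9.99999444e-01]] [158.62835095 578.3986969  252.68893114] 0.15
```

View pics/a.png

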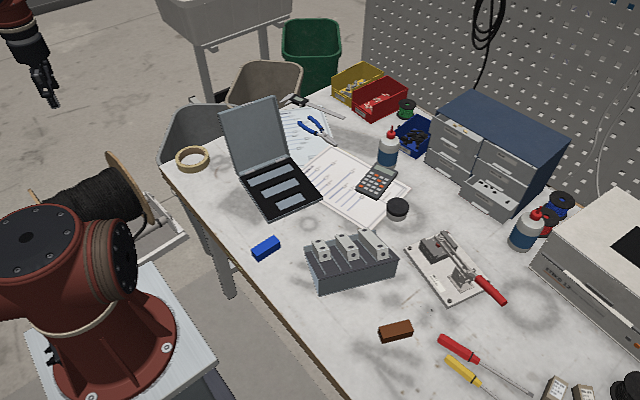

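View pics/b.png

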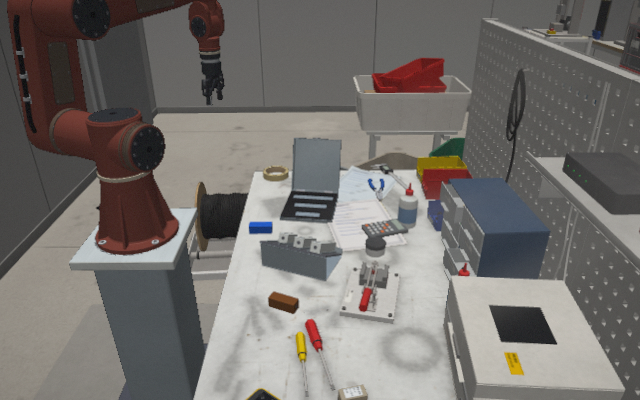

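The scene view shows the open case at about (280,190) with the lid behind it, and the rack with three bars at about (350,255). The blue (265,248) and brown (395,330) blocks are look-alikes; the tape, pot and pliers are clear of the work. Next I measure from depth.

```bash
cat > h.py <<'E'
import cv2, numpy as np, pickle
def K(s): return np.array([[s["fx"],0,s["cx"]],[0,s["fy"],s["cy"]],[0,0,1.]])
def cloud(s):
    h,w=s["z_map"].shape; u,v=np.meshgrid(np.arange(w),np.arange(h))
    p=cv2.undistortPoints(np.stack([u,v],-1).reshape(-1,1,2).astype(float),K(s),np.array(s["dist_coeffs"]))[:,0]
    z=s["z_map"].reshape(-1,1); P=np.hstack([p*z,z])
    return ((P-np.array(s["t"]))@np.array(s["R"])).reshape(h,w,3)
def proj(s,X):
    q,_=cv2.projectPoints(np.array(X,float).reshape(-1,1,3),cv2.Rodrigues(np.array(s["R"]))[0],np.array(s["t"],float),K(s),np.array(s["dist_coeffs"]));return q[:,0]
def comps(m,amin=40):
    n,l,st,_=cv2.connectedComponentsWithStats(m.astype(np.uint8),connectivity=4)
    return [l==i for i in range(1,n) if st[i,4]>=amin]
E
python3 - <<'E'
from h import *
from cell import robot
print("tip",robot.tip_reach)
d=pickle.load(open("s0.pkl","rb")); s=d["scene"]; P=cloud(s); g=s["img"].astype(int); mx=g.max(2); sat=mx-g.min(2)
# case top: black
u,v=np.meshgrid(np.arange(640),np.arange(400))
m=(mx<60)&(P[...,2]>5)&(P[...,2]<25)&(u>220)&(u<340)&(v>140)&(v<230)
c=max(comps(m),key=lambda a:a.sum()); q=P[c]
r=cv2.minAreaRect(q[:,:2].astype(np.float32)); print("case",r,np.median(q[:,2]))
hull=cv2.fillConvexPoly(np.zeros(m.shape,np.uint8),cv2.convexHull(np.argwhere(c)[:,::-1].astype(np.int32)),1)>0
for k in comps(hull&(mx>80)&(P[...,2]<20),30): print("pocket",cv2.minAreaRect(P[k][:,:2].astype(np.float32)),np.median(P[k][:,2]),k.sum())
# lid
m=(P[...,2]>40)&(u>210)&(u<300)&(v>90)&(v<190)&(P[...,1]>0)
q=P[m]; print("lid",np.percentile(q,[1,50,99],axis=0).round())
# rack
m=(P[...,2]>8)&(u>295)&(u<405)&(v>225)&(v<305); q=P[m]; print("rack",np.percentile(q,[1,50,99],axis=0).round(), cv2.minAreaRect(q[:,:2].astype(np.float32)))
cr=cv2.resize(s["img"][220:310,290:410,::-1],None,fx=6,fy=6,interpolation=cv2.INTER_CUBIC); cv2.imwrite("pics/c.png",cr)
E
```

```text
tip 22.0
case ((533.3201293945312, 146.92822265625), (190.8784637451172, 169.37454223632812), 81.43915557861328) 12.093245166954535
pocket ((543.7099609375, 204.71575927734375), (41.154541015625, 136.87416076660156), 81.89608764648438) 4.27677535511336 344
pocket ((536.0628051757812, 145.95303344726562), (37.88298797607422, 108.16345977783203), 81.35374450683594) 4.286631646419248 294
pocket ((525.0899047851562, 86.46011352539062), (40.32202911376953, 78.4244384765625), 80.43444061279297) 4.64166377448786 239
lid [[470. 256.  42.]
 [558. 303. 113.]
 [639. 335. 187.]]
rack [[ 402. -256.   10.]
 [ 501. -187.   56.]
 [ 597.  -72.  100.]] ((320.29937744140625, -281.64508056640625), (680.962158203125, 236.21604919433594), 31.352222442626953)
```

View pics/c.png

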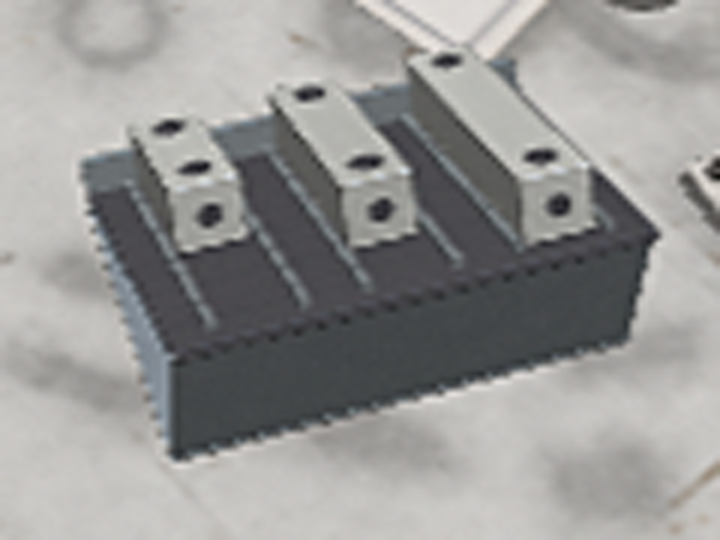

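The crop shows the lanes from the robot side outward as short (~180,180), middle (~340,160) and long (~500,150), each with ribs close to its bar. I'll get the bar axes and work out the first move.

```bash
cat > bars.py <<'E'
from h import *
def bars(s,dbg=False):
    P=cloud(s); g=s["img"].astype(int); mx=g.max(2); sat=mx-g.min(2)
    m=(P[...,2]>28)&(P[...,0]>390)&(P[...,0]<620)&(P[...,1]>-290)&(P[...,1]<-60)&(sat<25)&(mx>110)
    # normals
    n=np.cross(np.gradient(cv2.GaussianBlur(P,(0,0),1),axis=1),np.gradient(cv2.GaussianBlur(P,(0,0),1),axis=0)); n/=np.linalg.norm(n,axis=2,keepdims=True)+1e-9
    n*=np.sign(n[...,2:]); top=(n[...,2]>0.75)&(n[...,2]<0.95)
    m=cv2.morphologyEx((m&top).astype(np.uint8),cv2.MORPH_CLOSE,np.ones((5,5)))>0
    out=[]
    for k in comps(m,60):
        q=P[k]; c=np.median(q,0); q=q[np.abs(q-c).max(1)<90]
        A=np.c_[q[:,:2],np.ones(len(q))]; co=np.linalg.lstsq(A,q[:,2],rcond=None)[0]
        r=cv2.minAreaRect(q[:,:2].astype(np.float32)); out.append((r,co,c,k.sum()))
        print(np.round(r[0],1),np.round(r[1],1),round(r[2],1),"slope",round(float(np.degrees(np.arctan(np.hypot(co[0],co[1])))),1),"upslope dir",round(float(np.degrees(np.arctan2(co[1],co[0]))),1),"z at ctr",round(float(co@[*r[0],1]),1),"n",k.sum())
    return out
E
python3 - <<'E'
from bars import *
d=pickle.load(open("s0.pkl","rb"))
bars(d["scene"]);print();bars(d["side"])
E
```

```text
[ 570.2 -176.3] [102.6  21.4] 64.6 slope 30.0 upslope dir -112.2 z at ctr 71.1 n 188
[ 519.8 -141. ] [76.3 20.2] 66.7 slope 30.1 upslope dir -113.8 z at ctr 63.7 n 110
[ 469.5 -108.3] [46. 20.] 67.3 slope 29.4 upslope dir -112.5 z at ctr 57.6 n 81

[ 521.3 -150.1] [119.5 146.5] 66.0 slope 27.6 upslope dir -103.3 z at ctr 63.2 n 204
```

jog_arm([
  [4.5,[-3.3,-3.8,0],0],
  [4.5,[-3.3,-3.8,0],0],
  [4.5,[-3.3,-3.8,0],0],
  [4.5,[-3.3,-3.8,0],0],
  [4.5,[-3.3,-3.8,0],0],
  [4.5,[-3.3,-3.8,0],0],
  [4.5,[-3.3,-3.8,0],0],
  [4.5,[-3.3,-3.8,0],0],
  [4.5,[-3.3,-3.8,0],0],
  [4.5,[-3.3,-3.8,0],0],
  [4.5,[-3.3,-3.8,0],0],
  [4.5,[-3.3,-3.8,0],0],
], force=40)

```text
time: 1.65
eef_pos: [420.4, 32.4, 253.2]
tcp_rot: [[-0.964, 0.265, 0.0], [0.265, 0.964, 0.0], [-0.0, 0.0, -1.0]]
ft_force: [0.5, 0.4, -0.5]
width: 0.528
gripper_force: 0.0
```

jog_arm([
  [4.5,[-3.3,-3.8,0],0],
  [4.5,[-3.3,-3.8,0],0],
  [4.5,[-3.3,-3.8,0],0],
  [4.5,[-3.3,-3.8,0.4],0],
  [4.5,[0,0,0.5],0.17],
  [4.5,[0,0,0.5],0.17],
  [4.5,[0,0,0.5],0.17],
  [4.5,[0,0,0.5],0.17],
  [4.5,[0,0,0.5],0.17],
  [4.5,[0,0,0.5],0.17],
  [4.5,[0,0,0.5],0.17],
  [4.5,[0,0,0.5],0.17],
])

```text
time: 3.15
eef_pos: [506.9, -147.3, 208.8]
tcp_rot: [[0.063, 0.998, -0.0], [0.998, -0.063, 0.0], [0.0, -0.0, -1.0]]
ft_force: [0.6, 0.1, 0.8]
width: 0.526
gripper_force: 0.0
```

jog_arm([
  [4.5,[0,0,0.3],0.17],
  [4.5,[0,0,0.3],0.17],
  [4.5,[0,0,0],0.01],
  [4.5,[0,0,0],0],
])

```text
time: 3.65
eef_pos: [507.0, -147.4, 203.3]
tcp_rot: [[0.393, 0.92, -0.0], [0.92, -0.393, 0.0], [0.0, -0.0, -1.0]]
ft_force: [0.4, 0.6, -0.2]
width: 0.527
gripper_force: 0.0
```

```bash
python3 - <<'E'
from bars import *
from cell import optics
s=optics.snapshot("wrist"); pickle.dump(s,open("w1.pkl","wb"))
bars(s)
P=cloud(s); cv2.imwrite("pics/d.png",s["img"][:,:,::-1])
b=(P[...,2]>-15)&(P[...,2]<8); print("bench z",np.median(P[b][:,2]))
E
```

```text
[ 524.8 -138.9] [83.1 23.8] 66.7 slope 30.0 upslope dir -112.6 z at ctr 63.3 n 2197
[ 574.7 -174. ] [108.9  24.8] 67.0 slope 30.1 upslope dir -113.0 z at ctr 70.8 n 3117
[ 475.9 -104.5] [56.8 24.4] 66.8 slope 29.9 upslope dir -112.9 z at ctr 56.0 n 1398
bench z 0.711397645029161
```

View pics/d.png

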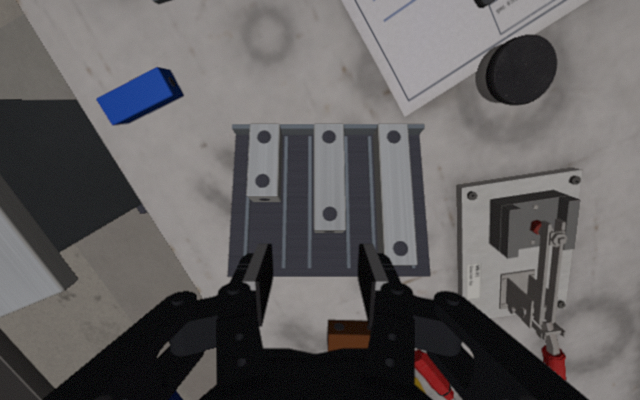

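The wrist view shows the rack squared up with the tool. The bar tops are centred at about (263,160), (329,178) and (396,195), and the fingers straddle column 316. I'll move above the long bar and check the fingertip height in the saved depth image.

jog_arm([
  [4.5,[-0.3,3.6,0],0],
  [4.5,[-0.3,3.6,2],0],
  [4.5,[0,0,4],0],
  [4.5,[0,0,2],0],
])

```text
time: 4.2
eef_pos: [569.9, -180.9, 120.9]
tcp_rot: [[0.394, 0.919, -0.003], [0.919, -0.394, 0.002], [0.0, -0.003, -1.0]]
ft_force: [-0.2, 0.6, 0.1]
width: 0.526
gripper_force: 0.0
```

```bash
python3 - <<'E'
from h import *
from cell import optics,robot
s=pickle.load(open("w1.pkl","rb")); P=cloud(s); R=np.array([[.393,.92,0],[.92,-.393,0],[0,0,-1]]); T=np.array([507,-147.4,203.3])
L=(P-T)@R
m=(np.abs(L[...,1])<60)&(np.abs(L[...,0])<15)&(L[...,2]<60)&(L[...,2]>-40)
q=L[m]; print(len(q)); 
for sg in (-1,1):
    a=q[q[:,1]*sg>0]; print(np.percentile(a,[1,50,99],axis=0).round(1), "max z",np.sort(a[:,2])[-10:].round(1), a[a[:,2]>a[:,2].max()-4].mean(0).round(1))
s=optics.snapshot("wrist"); st=robot.state(); P=cloud(s); L=(P-st["eef_pos"])@np.array(st["tcp_rot"])
# cross-profile of bar at tool x in [-8,8]
m=(np.abs(L[...,0])<6)&(np.abs(L[...,1])<34)&(P[...,2]>35)
for x in range(-60,70,6):
    k=(np.abs(L[...,0]-x)<3)&(np.abs(L[...,1])<20)&(L[...,2]>25)
    if k.sum()>3:
        z=np.percentile(P[k][:,2],95); t=k&(P[...,2]>z-4); print(x,"top z",round(float(np.median(P[t][:,2])),1),"y",np.percentile(L[t][:,1],[3,97]).round(1))
print(st["eef_pos"])
E
```

```text
12057
[[-11.7 -54.  -39.8]
 [  6.2 -35.9 -33. ]
 [ 12.8 -21.1  14. ]] max z [17.8 17.8 17.8 18.  18.1 18.1 18.3 18.5 18.5 19.4] [ -1.1 -21.3  16.9]
[[-11.6  23.2 -39.8]
 [  6.3  37.8 -33. ]
 [ 12.8  56.1  13.7]] max z [17.8 18.4 18.5 18.5 18.6 18.7 18.8 18.9 19.3 19.4] [-1.9 23.4 17.2]
-60 top z 81.4 y [-19.6 -11.7]
-54 top z 78.8 y [-15.  -12.2]
-48 top z 75.0 y [-17.9 -12.3]
-42 top z 72.1 y [-16.7 -12.4]
-36 top z 93.5 y [-9.7 17.6]
-30 top z 92.2 y [-9.1 16.9]
-24 top z 89.3 y [-8.6 16.4]
-18 top z 85.9 y [-8.6 16.5]
-12 top z 82.4 y [-8.7 16.7]
-6 top z 78.9 y [-8.8 16.8]
0 top z 75.4 y [-9.5 16.4]
6 top z 72.0 y [-9.5 16.4]
12 top z 68.4 y [-9.6 16.5]
18 top z 65.0 y [-9.7 16.6]
24 top z 61.6 y [-9.2 16.8]
30 top z 58.1 y [-9.2 16.2]
36 top z 54.7 y [-9.3 16.4]
42 top z 51.1 y [-9.4 16.5]
48 top z 47.7 y [-8.9 16.6]
54 top z 44.3 y [-8.9 16.7]
60 top z 40.9 y [-8.9 16.7]
66 top z 38.3 y [-8.4 16.2]
[ 569.03464185 -180.39889837  118.92856859]
```

The tips reach about 19 mm at this opening, and the bar sits about 3 mm along the tool's +x and +y. I'll correct for that and go down.

jog_arm([
  [4.5,[0.3,0.3,0],0],
  [4.5,[0,0,1.0],0],
  [4.5,[0,0,1.5],0],
  [4.5,[0,0,1.0],0],
  [4.5,[0,0,0.5],0],
  [4.5,[0,0,0],0],
])

```text
time: 5.0
eef_pos: [574.5, -179.7, 82.8]
tcp_rot: [[0.396, 0.918, -0.001], [0.918, -0.396, 0.0], [0.0, -0.001, -1.0]]
ft_force: [-0.6, 0.3, -0.2]
width: 0.525
gripper_force: 0.0
```

jog_arm([
  [4.5,[0,-0.2,0.7],0],
  [4.5,[0,0,0],0],
  [2.4,[0,0,0],0],
  [2.4,[0,0,0],0],
  [2.4,[0,0,0],0],
], force=50)

```text
time: 5.62
eef_pos: [573.1, -179.1, 76.6]
tcp_rot: [[0.396, 0.918, 0.001], [0.918, -0.396, -0.0], [0.0, 0.001, -1.0]]
ft_force: [-0.4, 0.7, 2.4]
width: 0.313
gripper_force: 51.0
```

jog_arm([
  [2.4,[0,0,-2],0],
  [2.4,[0,0,-4],0],
  [2.4,[0,0,-4],-0.16],
  [2.4,[0,0,-2],-0.17],
  [2.4,[0,0,0],-0.17],
  [2.4,[0,0,0],-0.17],
  [2.4,[0,0,0],-0.17],
  [2.4,[0,0,0],-0.17],
  [2.4,[0,0,0],-0.17],
  [2.4,[0,0,0],-0.17],
  [2.4,[0,0,0],-0.17],
  [2.4,[0,0,0],-0.17],
])

```text
time: 7.12
eef_pos: [572.9, -179.0, 197.4]
tcp_rot: [[-0.96, 0.278, 0.0], [0.278, 0.96, -0.0], [-0.0, -0.0, -1.0]]
ft_force: [-0.4, -0.8, -1.7]
width: 0.312
gripper_force: 50.4
```

jog_arm([
  [2.4,[0.8,3,0],-0.14],
  [2.4,[1.0,4.5,0],0],
  [2.4,[1.0,4.5,0],0],
  [2.4,[1.0,4.5,0],0],
  [2.4,[1.0,4.5,0],0],
  [2.4,[1.0,4.5,0],0],
  [2.4,[0.5,1,0],0],
  [2.4,[0,0,0],0],
  [2.4,[0,0,0],0],
])

```text
time: 8.25
eef_pos: [554.2, 91.4, 196.6]
tcp_rot: [[-0.989, 0.148, 0.0], [0.148, 0.989, -0.0], [-0.0, -0.0, -1.0]]
ft_force: [-0.2, 0.1, -2.6]
width: 0.312
gripper_force: 50.5
```

```bash
cat > case.py <<'E'
from h import *
def case(s):
    P=cloud(s); g=s["img"].astype(int); mx=g.max(2)
    m=(mx<75)&(P[...,2]>4)&(P[...,2]<26)&(P[...,0]>400)&(P[...,0]<680)&(P[...,1]>30)&(P[...,1]<270)
    c=max(comps(m),key=lambda a:a.sum()); r=cv2.minAreaRect(P[c][:,:2].astype(np.float32)); print("case",np.round(r[0],1),np.round(r[1],1),round(r[2],1),"z",np.median(P[c][:,2]).round(1))
    hull=cv2.fillConvexPoly(np.zeros(m.shape,np.uint8),cv2.convexHull(np.argwhere(c)[:,::-1].astype(np.int32)),1)>0
    for k in comps(hull&~m&(P[...,2]<11)&(P[...,2]>0),60):
        r=cv2.minAreaRect(P[k][:,:2].astype(np.float32)); print("pocket",np.round(r[0],1),np.round(r[1],1),round(r[2],1),"z",np.median(P[k][:,2]).round(1),k.sum())
E
python3 - <<'E'
from case import *
from cell import optics,robot
s=optics.snapshot("wrist"); pickle.dump(s,open("w2.pkl","wb")); cv2.imwrite("pics/e.png",s["img"][:,:,::-1])
case(s); print(robot.state()["eef_pos"])
E
```

```text
case [537.4 160.9] [220.3 168. ] 81.3 z 15.0
pocket [552.7 259.6] [  6.3 160.7] 81.1 z 10.1 459
pocket [544.6 205.3] [ 35.  139.4] 81.2 z 6.9 4320
pocket [535.2 145.2] [ 35.6 110.2] 81.3 z 7.0 3616
pocket [496.3  90.2] [35. 19.] 82.0 z 7.0 663
pocket [630.7 174.9] [124.2   4.2] 80.1 z 3.5 182
[554.2112649   91.30951642 196.48957357]
```

View pics/e.png

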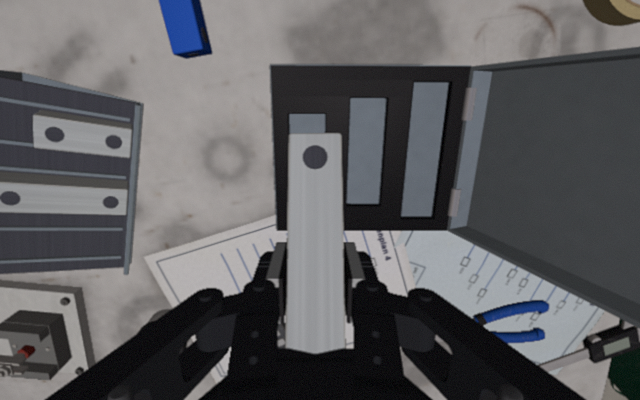

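The wrist view shows the long bar held with its low end towards the top at (315,140), and the pockets clear at (425,150), (367,150) and the partly hidden (307,125). Now I measure the bar in the hand.

```bash
cat > hand.py <<'E'
from h import *
def hand(s,T,R,tag=""):
    P=cloud(s); L=(P-np.array(T))@np.array(R); g=s["img"].astype(int); mx=g.max(2)
    m=(np.abs(L[...,1])<22)&(np.abs(L[...,0])<100)&(L[...,2]>-12)&(L[...,2]<85)&(mx>60)
    m&=P[...,2]>22
    x=L[m]; rows=[]
    for c in np.arange(-60,95,4):
        q=x[np.abs(x[:,0]-c)<2]
        if len(q)<15: continue
        z0=np.percentile(q[:,2],5); t=q[q[:,2]<z0+5]
        rows.append((c,np.median(t[:,2]),*np.percentile(t[:,1],[2,98])))
    r=np.array(rows); 
    f=np.polyfit(r[:,0],r[:,1],1); 
    for _ in range(4):
        k=np.abs(r[:,1]-np.polyval(f,r[:,0]))<2.5
        if k.sum()>4: f=np.polyfit(r[k,0],r[k,1],1)
    top=x[np.abs(x[:,2]-np.polyval(f,x[:,0]))<2.5]
    print(tag,"top z(tool)=%.1f%+.3fx tilt %.1f deg"%(f[1],f[0],np.degrees(np.arctan(f[0]))),"x ends",np.percentile(top[:,0],[0.3,99.7]).round(1),"y edges",np.median(r[k,2]).round(1),np.median(r[k,3]).round(1))
    a=r[k]; yc=(a[:,2]+a[:,3])/2; print("  y centre",yc.mean().round(1),"yaw err deg",np.degrees(np.polyfit(a[:,0],yc,1)[0]).round(2))
E
python3 - <<'E'
from hand import *
from cell import robot
st=robot.state()
hand(pickle.load(open("w2.pkl","rb")),st["eef_pos"],st["tcp_rot"])
E
```

```text
top z(tool)=2.8+0.569x tilt 29.7 deg x ends [-26.1  62.5] y edges -14.3 11.9
  y centre -1.2 yaw err deg -0.33
```

jog_arm([
  [2.4,[1.3,3.5,0],0.01],
  [2.4,[1.4,4.0,0],0],
  [2.4,[1.4,3.7,1],0],
  [2.4,[0,0,3],0],
  [2.4,[0,0,3],0],
  [2.4,[0,0,2.5],0],
  [2.4,[0,0,1],0],
  [2.4,[0,0,0],0],
  [2.4,[0,0,0],0],
], force=50)

```text
time: 9.43
eef_pos: [531.6, 209.4, 92.7]
tcp_rot: [[-0.988, 0.158, 0.002], [0.158, 0.988, 0.0], [-0.002, 0.001, -1.0]]
ft_force: [-1.2, 0.3, -2.5]
width: 0.319
gripper_force: 50.6
```

```bash
python3 - <<'E'
from hand import *
from case import case
from cell import optics,robot
s=optics.snapshot("wrist"); pickle.dump(s,open("w3.pkl","wb")); cv2.imwrite("pics/f.png",s["img"][:,:,::-1])
st=robot.state(); print(st["eef_pos"]); hand(s,st["eef_pos"],st["tcp_rot"]); case(s)
E
```

```text
[531.62665127 209.44612259  92.69602012]
 top z(tool)=2.9+0.570x tilt 29.7 deg x ends [-26.4  62.5] y edges -14.5 11.7
  y centre -1.4 yaw err deg -0.34
case [534.7 145.3] [188.3 167.2] 81.5 z 15.1
pocket [487.5 195.7] [ 1.3 29.1] 80.3 z 7.4 83
pocket [535.8 144.4] [ 35.4 109.3] 81.2 z 7.2 5951
pocket [527.2  83.8] [33.6 80.1] 81.3 z 7.3 4086
```

View pics/f.png

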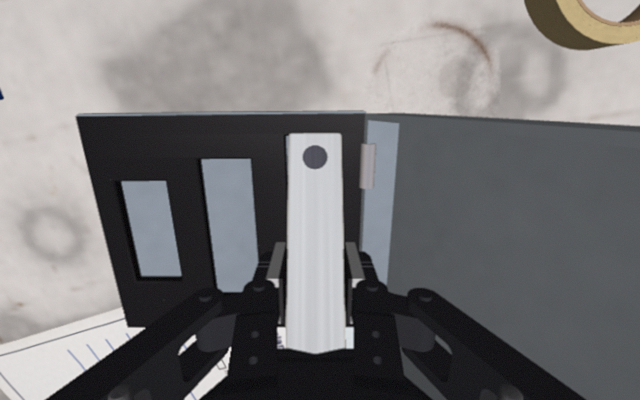

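The pockets come out within 1 mm of the previous reading. The bar is aligned over the long pocket at column 315, and the right finger is clear of the lid. I'll lower it and start levelling.

jog_arm([
  [2.4,[0.1,-0.1,1.2],0],
  [2.4,[0,0,1.0],0],
  [2.4,[0,0,0.2],0],
  [2.4,[-0.4,0,0.4],0],
  [2.4,[-0.4,0,0.5],0],
  [2.4,[0,0,0],0],
], force=35)

```text
time: 10.22
eef_pos: [539.4, 207.1, 59.4]
tcp_rot: [[-0.988, 0.158, 0.004], [0.158, 0.988, -0.0], [-0.004, 0.0, -1.0]]
ft_force: [3.1, -1.7, 6.3]
width: 0.318
gripper_force: 52.1
```

jog_arm([
  [2.4,[-0.35,0,0.5],0],
  [2.4,[-0.3,0,0.5],0],
  [2.4,[-0.25,0,0.5],0],
  [2.4,[-0.2,0,0.5],0],
  [2.4,[0,0,0],0],
], force=35)

```text
time: 10.85
eef_pos: [550.5, 205.4, 39.4]
tcp_rot: [[-0.987, 0.158, 0.004], [0.158, 0.988, -0.0], [-0.004, 0.0, -1.0]]
ft_force: [4.4, -2.0, 4.8]
width: 0.314
gripper_force: 52.6
```

```bash
python3 - <<'E'
from hand import *
from case import case
from cell import optics,robot
s=optics.snapshot("wrist"); pickle.dump(s,open("w4.pkl","wb"))
st=robot.state(); print(st["eef_pos"],st["ft_force"],st["gripper_force"]); hand(s,st["eef_pos"],st["tcp_rot"]); case(s)
E
```

```text
[550.3236421  205.46527544  39.38051117] [ 3.41045104 -1.26509779  3.77978264] 52.56369709968567
 top z(tool)=1.1+0.044x tilt 2.5 deg x ends [-42.3  72. ] y edges -14.4 11.8
  y centre -1.2 yaw err deg -0.26
case [535.1 145.1] [188.6 167.7] 81.3 z 15.1
pocket [511.4 209.4] [36.4 73.9] 81.2 z 7.2 1431
pocket [528.  145.4] [35.3 95. ] 81.4 z 7.2 9487
pocket [526.3  83.4] [33.5 79.7] 81.0 z 7.3 6879
```

jog_arm([
  [2.4,[-0.1,0,0.15],0],
  [3.6,[0,0,0],0],
  [3.6,[0,0,0],0],
  [3.6,[0,0,-1],0],
  [3.6,[0,0,-2],0],
  [4.5,[0,-1,-4],0],
  [4.5,[0,-2,-4],0],
  [4.5,[0,-4,-3],0],
  [4.5,[0,-4,0],0],
  [4.5,[0,0,0],0],
], force=50)

```text
time: 12.15
eef_pos: [532.5, 94.9, 179.1]
tcp_rot: [[-0.987, 0.16, 0.003], [0.16, 0.987, -0.0], [-0.003, -0.0, -1.0]]
ft_force: [0.6, 1.0, -0.3]
width: 0.527
gripper_force: 0.0
```

```bash
python3 - <<'E'
from h import *
from cell import optics,robot
s=optics.snapshot("wrist"); pickle.dump(s,open("w5.pkl","wb")); st=robot.state(); print(st["eef_pos"],st["tcp_rot"][:,0],st["ft_force"])
P=cloud(s); a=np.radians(-8.7); R=np.array([[np.cos(a),-np.sin(a)],[np.sin(a),np.cos(a)]])
C=(P[...,:2]-[544.5,205.1])@R  # case axes about long pocket
m=(np.abs(C[...,0])<80)&(np.abs(C[...,1])<24)&(P[...,2]>28)&(P[...,2]<45)
print(m.sum(),np.percentile(C[m],[.5,50,99.5],axis=0).round(1),np.percentile(P[m][:,2],[2,50,98]).round(1))
E
```

```text
[532.41701834  96.08037725 178.54631322] [-0.98726777  0.15905371 -0.00206399] [ 0.31276615  0.20572851 -1.49371698]
4453 [[-65.5 -14.7]
 [ -7.8  -1.7]
 [ 63.4  13.5]] [29.8 34.9 36.3]
```

The long bar lies flat and centred in its pocket, with its top at about 35 mm on the depth reading. Next is the middle bar.

jog_arm([
  [4.5,[-0.6,-4.8,0],0],
  [4.5,[-0.6,-4.8,0],0],
  [4.5,[-0.6,-4.8,0],0],
  [4.5,[-0.6,-4.8,0],0],
  [4.5,[-0.5,-4.6,0],0.16],
  [4.5,[0,0,0.5],0.17],
  [4.5,[0,0,0.6],0.17],
  [4.5,[0,0,0.6],0.17],
  [4.5,[0,0,0.6],0.17],
  [4.5,[0,0,0.6],0.17],
  [4.5,[0,0,0.6],0.17],
  [4.5,[0,0,0.6],0.17],
])

```text
time: 13.7
eef_pos: [523.8, -141.8, 136.2]
tcp_rot: [[-0.059, 0.998, 0.0], [0.998, 0.059, 0.0], [0.0, 0.0, -1.0]]
ft_force: [-0.7, -0.0, -0.4]
width: 0.527
gripper_force: 0.0
```

jog_arm([
  [4.5,[0,0,0.5],0.17],
  [4.5,[0,0,0.5],0.17],
  [4.5,[0,0,0.5],0.13],
  [4.5,[0,0,0],0],
  [4.5,[0,0,0],0],
])

```text
time: 14.32
eef_pos: [523.6, -142.3, 121.3]
tcp_rot: [[0.393, 0.92, 0.0], [0.92, -0.393, -0.0], [0.0, 0.0, -1.0]]
ft_force: [-0.3, -0.7, 0.1]
width: 0.531
gripper_force: 0.0
```

```bash
cat > prof.py <<'E'
from h import *
from cell import optics,robot
s=optics.snapshot("wrist"); st=robot.state(); P=cloud(s); L=(P-st["eef_pos"])@np.array(st["tcp_rot"])
print(st["eef_pos"],st["tcp_rot"][:,0])
pts=[]
for x in range(-20,90,4):
    k=(np.abs(L[...,0]-x)<2)&(np.abs(L[...,1])<20)&(L[...,2]>24)
    if k.sum()>5:
        z=np.percentile(P[k][:,2],95); t=k&(P[...,2]>z-4)
        if t.sum()>5: pts.append((x,np.median(P[t][:,2]),*np.percentile(L[t][:,1],[3,97])))
p=np.array(pts); w=(p[:,3]-p[:,2]); p=p[(w>22)&(w<31)]
f=np.polyfit(p[:,0],p[:,1],1); yc=(p[:,2]+p[:,3])/2
print("z=%.1f%+.3fx"%(f[1],f[0]),"x range",p[0,0],p[-1,0],"y ctr",yc.mean().round(1),"yaw",np.degrees(np.polyfit(p[:,0],yc,1)[0]).round(2))
xl=(36.9-f[1])/f[0]; print("low top corner x",xl.round(1))
for n,l in (("middle",100),("short",70),("long",130)): print(n,"bar centre x",(xl-l/2*.866-7).round(1))
E
python3 prof.py
```

```text
[ 523.61328067 -142.43698778  121.27411557] [3.93237701e-01 9.19436840e-01 8.90163917e-05]
z=65.5-0.576x x range -20.0 48.0 y ctr 0.0 yaw -0.29
low top corner x 49.7
middle bar centre x -0.6
short bar centre x 12.3
long bar centre x -13.6
```

jog_arm([
  [4.5,[0,-0.1,2],0],
  [4.5,[0,0,2],0],
  [4.5,[0,0,1],0],
  [4.5,[0,0,0.2],0],
  [4.5,[0,0,0],0],
  [2.4,[0,0,0],0],
  [2.4,[0,0,0],0],
  [2.4,[0,0,0],0],
], force=50)

```text
time: 15.38
eef_pos: [522.9, -142.6, 69.7]
tcp_rot: [[0.396, 0.918, 0.001], [0.918, -0.396, -0.001], [-0.0, 0.002, -1.0]]
ft_force: [-0.6, -0.1, 7.1]
width: 0.318
gripper_force: 51.1
```

jog_arm([
  [2.4,[0,0,-2],0],
  [2.4,[0,0,-4],0],
  [2.4,[0,0,-4],-0.16],
  [2.4,[0,0,-1],-0.17],
  [2.4,[0,0,0],-0.17],
  [2.4,[0,0,0],-0.17],
  [2.4,[0,0,0],-0.17],
  [2.4,[0,0,0],-0.17],
  [2.4,[0,0,0],-0.17],
  [2.4,[0,0,0],-0.17],
  [2.4,[0,0,0],-0.17],
  [2.4,[0,0,0],-0.17],
])

```text
time: 16.88
eef_pos: [522.0, -142.1, 178.1]
tcp_rot: [[-0.96, 0.278, -0.001], [0.278, 0.96, 0.001], [0.001, 0.0, -1.0]]
ft_force: [-0.2, -0.0, -2.8]
width: 0.318
gripper_force: 50.1
```

jog_arm([
  [2.4,[0.7,3,0],-0.135],
  [2.4,[0.8,5,0],0],
  [2.4,[0.8,5,0],0],
  [2.4,[0.8,5,0],0],
  [2.4,[0.7,5,0],0],
  [2.4,[0.6,3.7,1],0],
  [2.4,[0,2,2],0],
  [2.4,[0,0,3],0],
  [2.4,[0,0,2],0],
  [2.4,[0,0,0],0],
  [2.4,[0,0,0],0],
])

```text
time: 18.25
eef_pos: [527.3, 147.8, 99.8]
tcp_rot: [[-0.988, 0.153, 0.001], [0.153, 0.988, 0.0], [-0.001, 0.0, -1.0]]
ft_force: [-0.4, 0.3, -2.9]
width: 0.317
gripper_force: 50.2
```

```bash
python3 - <<'E'
from hand import *
from case import case
from cell import optics,robot
s=optics.snapshot("wrist"); pickle.dump(s,open("w6.pkl","wb"))
st=robot.state(); print(st["eef_pos"],st["tcp_rot"][:,0]); hand(s,st["eef_pos"],st["tcp_rot"]); case(s)
E
```

```text
[527.5232823  147.83952467 100.10217695] [-0.98826934  0.15271069 -0.00177555]
 top z(tool)=3.9+0.574x tilt 29.8 deg x ends [-28.   48.7] y edges -14.6 11.8
  y centre -1.3 yaw err deg -0.49
case [525.3 147. ] [188.7 147.8] 81.3 z 15.1
pocket [528.3 207.6] [ 35.1 106.8] 81.3 z 7.1 1030
pocket [486.  152.6] [35.3  9.2] 80.9 z 7.1 637
pocket [526.9  85.1] [35.5 78.9] 81.5 z 7.2 4278
```

jog_arm([
  [2.4,[0.45,0,2.0],0.007],
  [2.4,[0,0,1.5],0],
  [2.4,[0,0,0.3],0],
  [2.4,[-0.45,0,0.4],0],
  [2.4,[-0.4,0,0.43],0],
  [2.4,[-0.35,0,0.47],0],
  [2.4,[-0.3,0,0.5],0],
  [2.4,[-0.2,0,0.45],0],
  [2.4,[0,0,0],0],
], force=35)

```text
time: 19.42
eef_pos: [541.3, 145.6, 39.4]
tcp_rot: [[-0.987, 0.159, 0.005], [0.159, 0.987, -0.001], [-0.005, 0.0, -1.0]]
ft_force: [5.3, -2.1, 7.3]
width: 0.314
gripper_force: 53.6
```

```bash
python3 - <<'E'
from hand import *
from case import case
from cell import optics,robot
s=optics.snapshot("wrist"); pickle.dump(s,open("w7.pkl","wb"))
st=robot.state(); print(st["eef_pos"],st["ft_force"]); hand(s,st["eef_pos"],st["tcp_rot"]); case(s)
E
```

```text
[541.28718137 145.64507677  39.44967828] [ 4.50191676 -2.6758139   6.36465052]
 top z(tool)=1.6+0.048x tilt 2.8 deg x ends [-41.6  56.8] y edges -14.4 11.8
  y centre -1.3 yaw err deg -0.27
case [518.3 148. ] [188.9 134. ] 81.1 z 15.0
pocket [528.3 206.4] [ 34.8 108.9] 79.3 z 7.1 1991
pocket [509.9 149. ] [36.3 58. ] 81.1 z 7.2 1243
pocket [526.5  84.7] [35.4 79. ] 81.3 z 7.2 7438
```

jog_arm([
  [2.4,[-0.1,0,0.15],0],
  [3.6,[0,0,0],0],
  [3.6,[0,0,0],0],
  [3.6,[0,0,-1],0],
  [3.6,[0,0,-2],0],
  [4.5,[0,-1,-4],0],
  [4.5,[-0.3,-4,-4],0],
  [4.5,[-0.5,-4.7,-3],0],
  [4.5,[-0.5,-4.7,0],0],
  [4.5,[0,0,0],0],
], force=50)

```text
time: 20.72
eef_pos: [530.4, -1.1, 179.0]
tcp_rot: [[-0.987, 0.163, 0.003], [0.163, 0.987, -0.001], [-0.003, -0.001, -1.0]]
ft_force: [0.4, 1.2, -0.5]
width: 0.529
gripper_force: 0.0
```

```bash
python3 - <<'E'
from h import *
from cell import optics,robot
s=optics.snapshot("wrist"); pickle.dump(s,open("w8.pkl","wb")); st=robot.state(); print(st["eef_pos"],st["tcp_rot"][:,0],st["ft_force"])
P=cloud(s); a=np.radians(-8.7); R=np.array([[np.cos(a),-np.sin(a)],[np.sin(a),np.cos(a)]])
C=(P[...,:2]-[535.6,144.9])@R
m=(np.abs(C[...,0])<80)&(np.abs(C[...,1])<24)&(P[...,2]>28)&(P[...,2]<45)
print(m.sum(),np.percentile(C[m],[.5,50,99.5],axis=0).round(1),np.percentile(P[m][:,2],[2,50,98]).round(1))
E
```

```text
[5.30253237e+02 3.96513947e-01 1.78442355e+02] [-0.98684354  0.16166753 -0.00185403] [-0.60785838  0.99625317  0.20898188]
3543 [[-49.5 -14.4]
 [ -4.   -1.8]
 [ 48.5  13.6]] [29.4 34.8 36.3]
```

jog_arm([
  [4.5,[1.3,-3.9,0],0],
  [4.5,[1.3,-3.9,0],0.16],
  [4.5,[0,0,0.5],0.17],
  [4.5,[0.4,-4.2,0.5],0],
  [4.5,[0,0,0.5],0.17],
  [4.5,[0,0,0.6],0.17],
  [4.5,[0,0,0.6],0.17],
  [4.5,[0,0,0.6],0.17],
  [4.5,[0,0,0.6],0.17],
  [4.5,[0,0,0.6],0.17],
  [4.5,[0,0,0.6],0.17],
  [4.5,[0,0,0.6],0.17],
])

```text
time: 22.28
eef_pos: [468.9, -105.3, 120.3]
tcp_rot: [[0.279, 0.96, 0.001], [0.96, -0.279, 0.0], [0.0, 0.0, -1.0]]
ft_force: [-0.5, -0.2, -0.5]
width: 0.524
gripper_force: 0.0
```

jog_arm([
  [4.5,[0,0,0.5],0.12],
  [4.5,[0,0,0],0],
  [4.5,[0,0,0],0],
])

```text
time: 22.65
eef_pos: [468.8, -105.9, 115.3]
tcp_rot: [[0.385, 0.923, 0.0], [0.923, -0.385, -0.0], [0.0, 0.0, -1.0]]
ft_force: [0.7, -0.4, 0.2]
width: 0.525
gripper_force: 0.0
```

```bash
python3 prof.py
```

```text
[ 468.86438742 -106.06387549  115.32081887] [3.85919934e-01 9.22532270e-01 1.20494276e-04]
z=58.6-0.578x x range -20.0 36.0 y ctr 4.6 yaw 0.04
low top corner x 37.6
middle bar centre x -12.7
short bar centre x 0.3
long bar centre x -25.7
```

jog_arm([
  [4.5,[0,0.36,2],0],
  [4.5,[0,0,2],0],
  [4.5,[0,0,1],0],
  [4.5,[0,0,0.3],0],
  [4.5,[0,0,0],0],
  [2.4,[0,0,0],0],
  [2.4,[0,0,0],0],
  [2.4,[0,0,0],0],
], force=50)

```text
time: 23.7
eef_pos: [472.5, -108.1, 62.7]
tcp_rot: [[0.388, 0.921, 0.001], [0.921, -0.388, -0.001], [-0.0, 0.002, -1.0]]
ft_force: [-0.1, 0.9, 6.4]
width: 0.312
gripper_force: 51.0
```

jog_arm([
  [2.4,[0,0,-2],0],
  [2.4,[0,0,-4],0],
  [2.4,[0,0,-3],-0.16],
  [2.4,[0,0,-1],-0.17],
  [2.4,[0,0,0],-0.17],
  [2.4,[0,0,0],-0.17],
  [2.4,[0,0,0],-0.17],
  [2.4,[0,0,0],-0.17],
  [2.4,[0,0,0],-0.17],
  [2.4,[0,0,0],-0.17],
  [2.4,[0,0,0],-0.17],
  [2.4,[0,0,0],-0.17],
])

```text
time: 25.2
eef_pos: [471.7, -107.7, 161.5]
tcp_rot: [[-0.963, 0.271, -0.001], [0.271, 0.963, 0.0], [0.001, 0.0, -1.0]]
ft_force: [0.1, 0.1, -1.3]
width: 0.312
gripper_force: 50.1
```

jog_arm([
  [2.4,[-0.3,3,0],-0.127],
  [2.4,[-0.4,5,0],0],
  [2.4,[-0.3,5,0],0],
  [2.4,[-0.3,5,0],0],
  [2.4,[0,2,1],0],
  [2.4,[0,0,3],0],
  [2.4,[0,0,2.5],0],
  [2.4,[0,0,0],0],
  [2.4,[0,0,0],0],
])

```text
time: 26.32
eef_pos: [519.2, 86.6, 97.7]
tcp_rot: [[-0.988, 0.152, 0.001], [0.152, 0.988, 0.0], [-0.001, 0.0, -1.0]]
ft_force: [-1.0, -0.1, -2.4]
width: 0.317
gripper_force: 50.1
```

```bash
python3 - <<'E'
from hand import *
from case import case
from cell import optics,robot
s=optics.snapshot("wrist"); pickle.dump(s,open("w9.pkl","wb"))
st=robot.state(); print(st["eef_pos"],st["tcp_rot"][:,0]); hand(s,st["eef_pos"],st["tcp_rot"]); case(s)
E
```

```text
[519.54689873  86.58561402  98.15321393] [-0.98832499  0.15235113 -0.00168731]
 top z(tool)=4.0+0.570x tilt 29.7 deg x ends [-23.2  37. ] y edges -14.3 11.9
  y centre -1.3 yaw err deg -0.29
case [537.3 161. ] [220.4 167.4] 81.4 z 15.1
pocket [516.5 266. ] [ 6.4 71.7] 82.5 z 10.2 388
pocket [540.1 193.8] [ 32.3 142.6] 69.6 z 7.0 754
pocket [527.9 146.8] [34.6 93.4] 81.2 z 7.1 840
pocket [495.   90.5] [36. 14.] 81.9 z 7.1 837
pocket [591.6 254. ] [ 5.9 80.6] 80.8 z 10.2 313
pocket [642.7 223.7] [36.4  5.7] 71.0 z 3.3 109
```

jog_arm([
  [2.4,[0.28,0.08,2.2],0.005],
  [2.4,[0,0,1.8],0],
  [2.4,[0,0,0.3],0],
  [2.4,[-0.35,0,0.28],0],
  [2.4,[-0.35,0,0.3],0],
  [2.4,[-0.3,0,0.34],0],
  [2.4,[-0.3,0,0.36],0],
  [2.4,[-0.2,0,0.33],0],
  [2.4,[0,0,0],0],
], force=35)

```text
time: 27.5
eef_pos: [534.0, 85.1, 40.4]
tcp_rot: [[-0.988, 0.157, 0.006], [0.157, 0.988, -0.0], [-0.006, 0.0, -1.0]]
ft_force: [3.1, -0.5, 9.5]
width: 0.313
gripper_force: 54.7
```

```bash
python3 - <<'E'
from hand import *
from case import case
from cell import optics,robot
s=optics.snapshot("wrist"); pickle.dump(s,open("w10.pkl","wb"))
st=robot.state(); print(st["eef_pos"],st["ft_force"]); hand(s,st["eef_pos"],st["tcp_rot"]); case(s)
E
```

```text
[533.94211412  85.15162606  40.3992978 ] [3.54433111 0.28183373 9.90537981]
 top z(tool)=1.0+0.103x tilt 5.9 deg x ends [-25.7  43.5] y edges -14.4 11.9
  y centre -1.2 yaw err deg -0.26
case [523.5 147.7] [189.2 144.3] 81.4 z 15.0
pocket [517.5 197. ] [ 31.8 103.8] 62.5 z 7.1 1105
pocket [528.4 147.4] [35.2 94.9] 81.1 z 7.1 1588
pocket [509.7  88.3] [36.3 44.4] 81.0 z 7.1 1170
```

jog_arm([
  [2.4,[-0.1,0,0.2],0],
  [2.4,[0,0,0],0],
  [3.6,[0,0,0],0],
  [3.6,[0,0,0],0],
  [3.6,[0,0,-1],0],
  [3.6,[0,0,-2],0],
  [3.6,[0,-1,-4],0],
  [3.6,[0,-1,-4],0],
  [3.6,[0,0,-4],0],
  [3.6,[0,0,-4],0],
  [0,[0,0,0],0],
  [0,[0,0,0],0],
], force=40)

```text
time: 29.05
eef_pos: [528.7, 65.7, 225.4]
tcp_rot: [[-0.988, 0.157, -0.0], [0.157, 0.988, 0.0], [0.0, 0.0, -1.0]]
ft_force: [0.1, 0.9, -0.2]
width: 0.009
gripper_force: 0.0
```

```bash
python3 - <<'E'
from h import *
from cell import optics,robot
s=optics.snapshot("wrist"); q=optics.snapshot("scene"); st=robot.state(); print(st["eef_pos"],st["tcp_rot"][:,0],st["joint_pos"])
a=np.radians(-8.7); R=np.array([[np.cos(a),-np.sin(a)],[np.sin(a),np.cos(a)]])
P=cloud(s)
for n,c in (("long",[544.5,205.1]),("mid",[535.6,144.9]),("short",[527,85])):
    C=(P[...,:2]-c)@R
    m=(np.abs(C[...,0])<80)&(np.abs(C[...,1])<22)&(P[...,2]>28)&(P[...,2]<45)
    print(n,m.sum(),np.percentile(C[m],[.5,50,99.5],axis=0).round(1).tolist(),np.percentile(P[m][:,2],[2,50,98]).round(1))
# lid geometry from both views, in case axes about case centre
for n,s in (("wrist",s),("scene",q)):
    P=cloud(s); C=(P[...,:2]-[535.4,145.1])@R; m=(np.abs(C[...,0])<84)&(C[...,1]>97)&(C[...,1]<230)&(P[...,2]>30)&(P[...,2]<210)
    p=np.c_[C[m],P[m][:,2]]
    print(n,len(p)); 
    for z in range(40,200,20):
        k=np.abs(p[:,2]-z)<4
        if k.sum()>5: print(z,np.percentile(p[k],[1,50,99],axis=0)[:,:2].round(0).tolist())
cv2.imwrite("pics/g.png",np.vstack([cv2.resize(q["img"][80:240,150:390,::-1],None,fx=3,fy=3)]))
E
```

```text
[528.21594706  65.75704572 224.48312491] [-0.98757692  0.15712462  0.0019188 ] [-6.99749553e+00 -5.98422690e+00 -9.36893299e+00  8.67251750e+01
  3.59837997e-03  2.04255580e+00]
long 3347 [[-65.4, -14.9], [-7.0, -1.9], [63.0, 13.5]] [29.8 34.8 36.3]
mid 2489 [[-50.0, -14.6], [-4.2, -1.2], [48.9, 13.3]] [30.8 34.9 36.5]
short 1668 [[-33.8, -14.8], [-1.0, -0.8], [35.3, 13.2]] [33.1 35.  36.7]
wrist 27856
40 [[-82.0, 103.0], [-4.0, 130.0], [81.0, 133.0]]
60 [[-83.0, 111.0], [-6.0, 138.0], [81.0, 141.0]]
80 [[-83.0, 119.0], [-4.0, 146.0], [81.0, 149.0]]
100 [[-83.0, 127.0], [-7.0, 154.0], [81.0, 157.0]]
120 [[-83.0, 135.0], [3.0, 162.0], [81.0, 165.0]]
140 [[14.0, 143.0], [57.0, 169.0], [82.0, 173.0]]
160 [[78.0, 150.0], [80.0, 156.0], [83.0, 169.0]]
scene 2921
40 [[-76.0, 112.0], [3.0, 133.0], [78.0, 138.0]]
60 [[-79.0, 115.0], [2.0, 141.0], [79.0, 146.0]]
80 [[-82.0, 126.0], [1.0, 149.0], [78.0, 155.0]]
100 [[-83.0, 134.0], [-3.0, 157.0], [77.0, 162.0]]
120 [[-76.0, 159.0], [-2.0, 165.0], [74.0, 170.0]]
140 [[-80.0, 157.0], [-5.0, 173.0], [72.0, 178.0]]
160 [[-75.0, 175.0], [-3.0, 181.0], [75.0, 186.0]]
180 [[-82.0, 165.0], [-21.0, 180.0], [74.0, 189.0]]
```

View pics/g.png

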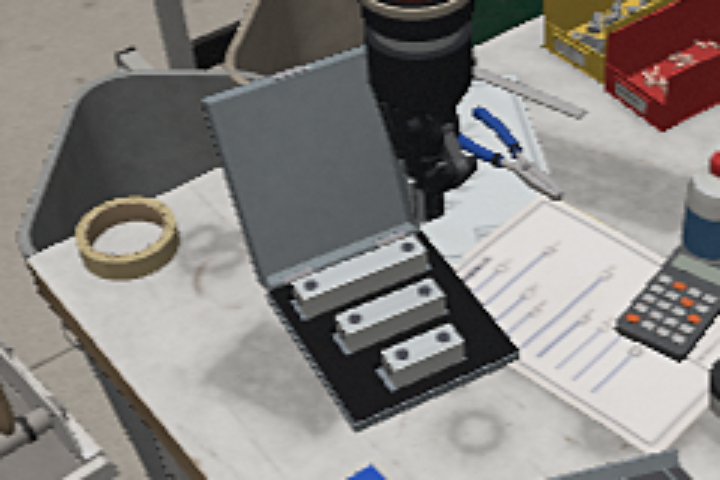

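All three bars lie flat in their own pockets (the crop shows long nearest the hinge, then middle, then short). I'll go over the open lid to a point behind it.

jog_arm([
  [0,[0,0,-2],0],
  [0,[0,2,-1],0],
  [0,[0,4,0],0],
  [0,[0,5,0],0],
  [0,[0,5,0],0],
  [0,[0,5,0],0],
  [0,[0,5,0],0],
  [0,[0,4,0],0],
  [0,[0,1,0],0],
  [0,[0,0,0],0],
  [0,[0,0,0],0],
])

```text
time: 30.52
eef_pos: [577.6, 370.7, 255.6]
tcp_rot: [[-0.987, 0.158, -0.0], [0.158, 0.987, -0.0], [0.0, -0.0, -1.0]]
ft_force: [-0.2, 0.1, 0.1]
width: -0.002
gripper_force: 0.0
```

jog_arm([
  [0,[0,0,2],0],
  [0,[0,0,3],0],
  [0,[0,0,2.4],0],
  [0,[0,0,0],0],
  [0,[0,0,0],0],
])

```text
time: 31.15
eef_pos: [578.0, 371.3, 183.2]
tcp_rot: [[-0.987, 0.158, 0.001], [0.158, 0.987, 0.001], [-0.001, 0.001, -1.0]]
ft_force: [0.3, 0.5, 0.2]
width: -0.001
gripper_force: 0.0
```

jog_arm([
  [0,[0,-1,0],0],
  [0,[0,-1.2,0],0],
  [0,[0,-1.2,0],0],
  [0,[0,-1.2,0],0],
  [0,[0,-1.2,0],0],
  [0,[0,-1.2,0],0],
  [0,[0,-1.2,0],0],
  [0,[0,-1.2,0],0],
  [0,[0,0,0],0],
])

```text
time: 32.28
eef_pos: [563.4, 279.0, 185.7]
tcp_rot: [[-0.988, 0.157, 0.004], [0.157, 0.988, 0.002], [-0.004, 0.003, -1.0]]
ft_force: [-6.5, 4.2, 21.5]
width: 0.001
gripper_force: 10.2
```

```bash
cat > lid.py <<'E'
from h import *
from cell import optics,robot
s=optics.snapshot("scene"); st=robot.state(); print(st["time"],np.round(st["eef_pos"],1),np.round(st["ft_force"],1))
a=np.radians(-8.7); R=np.array([[np.cos(a),-np.sin(a)],[np.sin(a),np.cos(a)]]); P=cloud(s); C=(P[...,:2]-[532.5,144.5])@R
m=(C[...,0]>-80)&(C[...,0]<-40)&(C[...,1]>-110)&(C[...,1]<230)&(P[...,2]>40)&(P[...,2]<215)
p=np.c_[C[m],P[m][:,2]]
for z in range(40,210,20):
    k=np.abs(p[:,2]-z)<4
    if k.sum()>5: print(z,np.percentile(p[k][:,1],[2,50,98]).round(0),k.sum())
E
python3 lid.py
```

```text
32.325 [563.5 279.3 185.7] [-6.   4.5 21.9]
40 [118. 121. 123.] 11
60 [108. 120. 124.] 22
80 [119. 121. 124.] 23
100 [107. 120. 123.] 26
120 [105. 120. 124.] 25
140 [117. 121. 124.] 30
160 [108. 120. 123.] 28
200 [ 95. 107. 122.] 117
```

The lid is upright, but its edge rubs up the fingers (about 21 N vertical). I'll raise the tool 2 cm, then push it past upright gently.

jog_arm([
  [0,[0,0,-1],0],
  [0,[0,0,-1],0],
  [0,[0,-1,0],0],
  [0,[0,-1,0],0],
  [0,[0,0,0],0],
])

```text
time: 32.95
eef_pos: [559.4, 258.1, 201.2]
tcp_rot: [[-0.987, 0.158, -0.001], [0.158, 0.987, -0.0], [0.001, -0.001, -1.0]]
ft_force: [0.2, -0.3, -0.6]
width: 0.0
gripper_force: 0.0
```

```bash
python3 lid.py
```

```text
33.0 [559.4 258.6 201.2] [-0.2 -0.2 -0.1]
40 [116. 117. 121.] 7
60 [ 93. 115. 119.] 21
80 [110. 113. 115.] 22
100 [ 95. 110. 113.] 25
120 [ 83. 108. 111.] 25
140 [102. 105. 107.] 21
160 [101. 102. 105.] 21
200 [ 72.  85. 100.] 132
```

jog_arm([
  [0,[0,-1,0],0],
  [0,[0,-1,0],0],
  [0,[0,-1,0],0],
  [0,[0,-1,0],0],
  [0,[0,-0.5,0],0],
  [0,[0,1,0],0],
  [0,[0,3,0],0],
  [0,[0,4,0],0],
  [0,[0,4,-1],0],
  [0,[0,0,-1],0],
  [0,[0,0,0],0],
  [0,[0,0,0],0],
])

```text
time: 34.5
eef_pos: [571.4, 332.8, 221.5]
tcp_rot: [[-0.987, 0.158, -0.0], [0.158, 0.987, -0.0], [0.0, -0.0, -1.0]]
ft_force: [0.2, -1.0, -0.0]
width: 0.002
gripper_force: 0.0
```

jog_arm([
  [0,[0,0,0],0],
  [0,[0,0,0],0],
  [0,[0,0,0],0],
  [0,[0,0,0],0],
  [0,[0,0,0],0],
  [0,[0,0,0],0],
  [0,[0,0,0],0],
  [0,[0,0,0],0],
])

```text
time: 35.5
eef_pos: [571.4, 333.3, 221.7]
tcp_rot: [[-0.988, 0.157, 0.0], [0.157, 0.988, 0.0], [0.0, 0.0, -1.0]]
ft_force: [0.2, -0.3, -1.2]
width: -0.0
gripper_force: 0.0
```

```bash
python3 lid.py; python3 - <<'E'
from h import *
from cell import optics
q=optics.snapshot("scene"); P=cloud(q)
a=np.radians(-8.7); R=np.array([[np.cos(a),-np.sin(a)],[np.sin(a),np.cos(a)]]); C=(P[...,:2]-[532.5,144.5])@R
m=(np.abs(C[...,0])<70)&(np.abs(C[...,1])<80)&(P[...,2]<100); print(np.percentile(P[m][:,2],[2,50,98]), np.polyfit(C[m][:,1],P[m][:,2],1))
cv2.imwrite("pics/h.png",cv2.resize(q["img"][60:330,130:430,::-1],None,fx=2,fy=2))
E
```

```text
35.55 [571.4 333.3 221.7] [0.3 0.6 0.8]
40 [-88.  -8.  90.] 456
[-742.80253019   40.37371818   43.9319098 ] [ 0.42246864 10.45416589]
```

View pics/h.png

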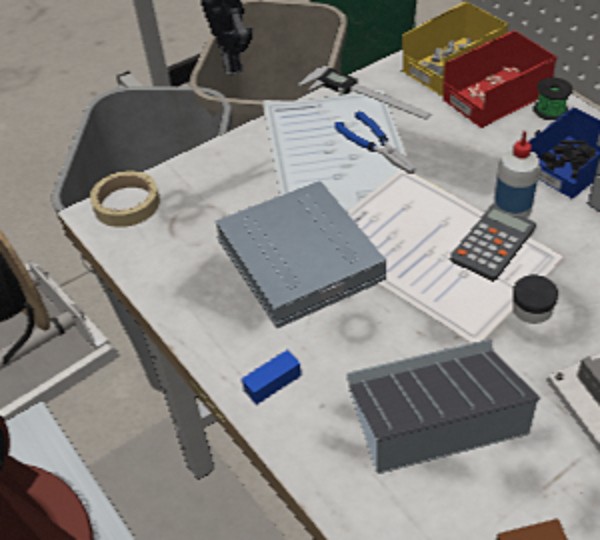

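The lid is shut flat at (300,250), the rack is empty, the tape, pot and pliers are undisturbed, and the arm is clear.

```bash
python3 -c "from cell import job_done; print(job_done())"
```

```text
the job is handed in; nothing more can be done
None
```

The three bars are lying flat in their own pockets, the lid was pushed past upright and fell shut by its own weight, and the job is handed in at about 36 s; the tape roll, pot and pliers were left where they were.

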